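# Dispense one amber sample vial into the tray

## Task

Slide the green tray along the bench until it sits under the mouth of the dispenser that holds the amber vials, then press that dispenser's black push pad fully down so that the gate at the other end lifts and one vial rolls out into the tray, and let the lever spring back up. Only one amber vial may come out. Push and press with the fingertips only: do not lift the tray, do not touch any vial, and leave the other dispenser and everything else on the bench alone.

Things in the scene. Friction and masses are not known exactly. Their poses are not given: they have to be found in the camera images.
- amber_dispenser: grey vial dispenser fixed to the bench with three amber-brown glass vials with black caps in a lane (67 mm wide) sloping 12 deg down to an open mouth. Origin on the bench below the red gate; x level up the lane, from mouth to push pad; z up. Along x: mouth end -70 mm, front bulkhead on the bench under the lane -40 mm, lever pivot +73 mm, rear end +165 mm. Walls 72 to 97 mm high
- amber_mouth (a point): end of the amber dispenser's lane floor, mid-width, where a vial drops off, 34 mm above the bench (underside of the lane 31 mm above it). Same axes as the dispenser
- amber_pad (a point): top centre of the black push pad (36 mm along the lane, 50 mm across) on the rear end of the amber dispenser's lever, 105 mm up at rest. Pressed straight down 30 mm to its stop (3 N to start, 6 N at the end) it lifts the red gate 33 mm at the other end, while two pins hold back the second vial. A spring returns it when released
- amber_lever (a joint): angle of that lever, rad: 0 at rest (gate shut), 0.42 pad pressed to the stop (gate fully open). A vial passes the gate above about 0.36 and takes about half a second to roll clear
- amber_vial1: amber-brown glass vial with black cap, 28 mm diameter, 57 mm long, 25 g, lying across the lane; origin at its centre, y along its length. Number 1 from the gate in the amber dispenser
- amber_vial2: amber-brown glass vial with black cap, 28 mm diameter, 57 mm long, 25 g, lying across the lane; origin at its centre, y along its length. Number 2 from the gate in the amber dispenser
- amber_vial3: amber-brown glass vial with black cap, 28 mm diameter, 57 mm long, 25 g, lying across the lane; origin at its centre, y along its length. Number 3 from the gate in the amber dispenser
- clear_dispenser: grey vial dispenser fixed to the bench with three clear glass vials with blue caps in a lane (67 mm wide) sloping 12 deg down to an open mouth. Origin on the bench below the red gate; x level up the lane, from mouth to push pad; z up. Along x: mouth end -70 mm, front bulkhead on the bench under the lane -40 mm, lever pivot +73 mm, rear end +165 mm. Walls 72 to 97 mm high
- clear_mouth (a point): end of the clear dispenser's lane floor, mid-width, where a vial drops off, 34 mm above the bench (underside of the lane 31 mm above it). Same axes as the dispenser
- clear_pad (a point): top centre of the black push pad (36 mm along the lane, 50 mm across) on the rear end of the clear dispenser's lever, 105 mm up at rest. Pressed straight down 30 mm to its stop (3 N to start, 6 N at the end) it lifts the red gate 33 mm at the other end, while two pins hold back the second vial. A spring returns it when released
- clear_lever (a joint): angle of that lever, rad: 0 at rest (gate shut), 0.42 pad pressed to the stop (gate fully open). A vial passes the gate above about 0.36 and takes about half a second to roll clear
- clear_vial1: clear glass vial with blue cap, 28 mm diameter, 57 mm long, 25 g, lying across the lane; origin at its centre, y along its length. Number 1 from the gate in the clear dispenser
- clear_vial2: clear glass vial with blue cap, 28 mm diameter, 57 mm long, 25 g, lying across the lane; origin at its centre, y along its length. Number 2 from the gate in the clear dispenser
- clear_vial3: clear glass vial with blue cap, 28 mm diameter, 57 mm long, 25 g, lying across the lane; origin at its centre, y along its length. Number 3 from the gate in the clear dispenser
- tray: loose green plastic catch tray, 120 (its x) x 140 (its y) x 22 mm high, walls and floor 4 mm thick, 160 g, open on top. Origin at the centre of its underside; its x axis points roughly the way the dispensers' x axes do. It slides on the bench and fits under the mouths until it meets the front bulkhead
- solvent_bottle: bystander: white-capped bottle, 48 mm diameter, 105 mm high; origin under its centre
- pigment_jar: bystander: small jar with black cap, 44 mm diameter, 45 mm high; origin under its centre
- brush: bystander: paint brush lying on the bench, 170 mm long; origin under its middle
- phone: bystander: black phone lying flat, 72 x 148 x 9 mm; origin under its centre
- wood_ruler: bystander: wooden rule lying flat, 25 x 210 x 4 mm; origin under its centre
- swab_cup: bystander: white plastic cup of cotton swabs, 64 mm across, 75 mm high (120 mm with the swabs); origin under its centre
- glass_plate: bystander: greenish glass plate, 75 x 75 x 6 mm, lying flat; origin under its centre

How it is judged (in metres and radians):
On the way, in this order (a step that is already met when the one before it is completed fails the run):
1. the tray is under the amber dispenser's mouth (x of amber_mouth in the frame of tray between -0.052 and 0.052 m and y of amber_mouth in the frame of tray between -0.055 and 0.055 m), for 0.2 s.
2. the amber dispenser's lever is pressed fully down at its pad (value of joint amber_lever above 0.36 rad and distance between the grasp point and amber_pad below 0.08 m), for 0.05 s.
3. the front amber vial is in the tray (x of amber_vial1 in the frame of tray between -0.054 and 0.054 m and y of amber_vial1 in the frame of tray between -0.064 and 0.064 m and z of amber_vial1 in the frame of tray between 0.008 and 0.04 m), for 0.1 s.
At the end, for the whole second after the job is handed in: The front amber vial lies at rest inside the tray (its centre within the tray's inner walls), the tray is flat on the bench, the other two amber vials are still in their dispenser behind the gate, and both levers are back up (within 0.05 rad of rest) (all of step 3 and linear speed of amber_vial1 below 0.03 m/s and angle between tray's own z axis and vertical below 0.05 rad and height (world z) of tray below 0.006 m and value of joint each of amber_lever, clear_lever below 0.05 rad and x of each of amber_vial2, amber_vial3 in the frame of amber_dispenser above 0 m and z of each of amber_vial2, amber_vial3 in the frame of amber_dispenser above 0.055 m); the robot touches nothing.
It fails at once if the tray is lifted or tipped (more than 10 mm or about 7 degrees) (height (world z) of tray above 0.01 m or angle between tray's own z axis and vertical above 0.12 rad).
It fails at once if the robot touches a vial (contact force between any of the fingers, the arm and amber_vial1 above 0.3 N or contact force between any of the fingers, the arm and amber_vial2 above 0.3 N or contact force between any of the fingers, the arm and amber_vial3 above 0.3 N or contact force between any of the fingers, the arm and clear_vial1 above 0.3 N or contact force between any of the fingers, the arm and clear_vial2 above 0.3 N or contact force between any of the fingers, the arm and clear_vial3 above 0.3 N).
It fails at once if a second amber vial comes past the gate (x of any of amber_vial2, amber_vial3 in the frame of amber_dispenser below -0.01 m).
It fails at once if the other dispenser is worked or its vials are disturbed (lever over 0.08 rad, vials over 15 mm) (value of joint clear_lever above 0.08 rad or distance of any of clear_vial1, clear_vial2, clear_vial3 from where it was at the start of the episode above 0.015 m).
It fails at once if a bystander is moved by more than 25 mm or tipped (distance of any of solvent_bottle, pigment_jar, brush, phone, wood_ruler, swab_cup, glass_plate from where it was at the start of the episode above 0.025 m or angle between any of solvent_bottle, pigment_jar, swab_cup's own z axis and vertical above 0.35 rad).
It also fails if it takes over 56 s, if anything falls off the work surface, if the arm or the gripper's body presses on something with over 40 N, if the wrist force passes 120 N, or if a joint passes its speed limit or range.

## Robot

A 6-joint arm with a two-finger parallel gripper is mounted at the origin on the work surface. World frame = base frame: x ahead of the robot, y to its left, z up, the work surface at z = 0. Lengths are in m, angles in degrees, forces in N, time in s.
With the tool pointing down it reaches from about 0.3 to 0.75 m from the base axis. Payload 8.5 kg.
Tool frame: the origin (TCP) lies midway between the tips of the shut fingers; the grasp point (between the pads) lies 19 mm behind it (env.hold_point_z is the distance from the TCP to the grasp point, in m); z points along the fingers, y is the line along which they close (so a half turn about z gives the same grasp; the last joint's range is limited). The gripper opens to 85 mm and grips with 20 to 120 N. Pads are 22 mm wide; open, the fingers measure 114 mm over their backs; the gripper's body (76 mm by 85 mm) begins 54 mm behind the grasp point. The pads swing forward as they close: fully open they stand 13 mm farther back than shut.
Start: joints at [-85.388, 21.807, 74.336, -0, 83.858, -12.336], TCP at [0.16, -0.526, 0.231] pointing down, gripper open.
Joint ranges: [-178.18, 178.18], [-50.72, 133.34], [12.68, 142.11], [-81.47, 261.47], [9.98, 163.14], [-165.26, 165.26]. Speed limits (degrees/s): [136.94, 136.94, 180, 180, 180, 180].

## Interface

Orientations are given as a 3x3 rotation matrix whose columns are the frame's x, y, z axes.
In Python, from rig import observe, get_image, camera_info, env gives the robot as it stands.
- The arm moves only by the tool drive_tool, never from a script. Its arguments are lists of equal length, an entry for each row: "offset": the shift along the tool's x, y, z in units of 40 mm (1.0 is 40 mm), a list of three; "turn": the turn, a rotation vector about the tool's x, y, z in units of 6 degrees (1.0 is 6 degrees), a list of three; "hand": the opening, from 0 (shut) to 1 (fully open). A call has exactly 10 rows; each row shifts and turns the commanded pose from where the row before left it, along the tool's axes as they then stand; what a row does not reach is not made up. A row lasts 1/8 s, in which the tool goes at most 62.5 mm and 10.7 degrees, less where a joint would pass 70% of its speed; a pose out of reach is approached as far as the arm can. A call is refused whole if a number of a shift passes 1 or a number of a turn 1, either way. A call with a gripper value outside its range is refused whole. The fingers move at their own pace and stop on an object; "newtons" is the grip in N (left out, the last holds). Time passes only in rows, so rows that do not move let the fingers close, or fill a call up. It gives the time, the measured TCP pose, the force, the opening and the grip force at its end, in the units of the state.
- observe(): the state, without advancing time (a new reading comes with each control period).
- get_image(name): name is "side" or "top"; returns the picture (400x640x3 uint8, blue, green, red); there is no depth.
- camera_info(name): a dict with "fx", "fy", "cx", "cy" (pixels), "world_to_cam" (4x4, takes a point from world to camera coordinates). Camera axes: x right, y down, z forward; pixel columns grow to the right and rows downward; lengths in m; the calibration is good to about 2 mm. A picture is of the moment at which its call begins. camera_info takes no time and is no camera call.
- env.close_job(): hands the job in; it is judged then, once.
The state is a dict: "time_s": time; "q": joint angles; "qvel": joint speeds; "joint_efforts": joint torques, N m; "position": TCP position; "tool_rot": TCP orientation; "ft_force": force on the tool from outside, world axes, zero at the start; "wrist_torque": the same for the moment, N m; "grip_width": finger opening in m; "gripper_force": force on a finger pad.
Only numpy, scipy, OpenCV 4.12 (cv2) and the standard library are available. Lean on these libraries where they do the work, as an engineer would, in place of code of your own. Each camera call takes 0.05 s, during which the arm holds its last target. There are 200 camera calls.

## Working session

There is one attempt and no reset: what is moved stays moved. The work goes in short steps, Python scripts to look and compute and a tool call to move; the robot and the scene stay as the last step left them, time stands still between calls to the robot, and variables do not carry over. Pictures are saved under pics/ and viewed, at most 11 in all, crops included, and the job is handed in when it is done.

Besides the shell and the picture viewer there is one more tool, called after "Request:" by a JSON object that holds its "api" and its "payload", one argument or row to a line. drive_tool: Moves the arm, as the interface text tells. Its arguments: {"type":"object","properties":{"offset":{"type":"array"},"turn":{"type":"array"},"hand":{"type":"array"},"newtons":{"type":"number"}},"required":["offset","turn","hand"]}

```bash
mkdir -p pics; python3 - <<'E'
from rig import *
import cv2
for n in("top","side"):
    cv2.imwrite(f"pics/{n}0.png",get_image(n)); c=camera_info(n); print(n,c)
o=observe();print(o["position"],o["tool_rot"],o["time_s"])
E
```

```text
top {'fx': 519.4197329178988, 'fy': 519.4197329178988, 'cx': 323.8380368844091, 'cy': 193.06793390842435, 'world_to_cam': array([[-1.47259428e-02, -9.99785297e-01, -1.45776225e-02,
        -9.58202892e-04],
       [-9.87378367e-01,  1.68393974e-02, -1.57481410e-01,
         5.22849375e-01],
       [ 1.57693076e-01,  1.20745669e-02, -9.87414350e-01,
         1.30477515e+00],
       [ 0.00000000e+00,  0.00000000e+00,  0.00000000e+00,
         1.00000000e+00]])}
side {'fx': 483.8565366625364, 'fy': 483.8565366625364, 'cx': 319.4034688218619, 'cy': 208.71576096828812, 'world_to_cam': array([[-0.79143338, -0.61124977,  0.00263098,  0.41195126],
       [-0.44370185,  0.5715247 , -0.69028124,  0.32986306],
       [ 0.42043058, -0.54747898, -0.72353638,  1.3126238 ],
       [ 0.        ,  0.        ,  0.        ,  1.        ]])}
[ 0.16028575 -0.52585069  0.2307744 ] [[ 9.56581737e-01  2.91464187e-01 -9.06052473e-05]
 [ 2.91464043e-01 -9.56580846e-01  1.34055046e-03]
 [ 3.04051207e-04 -1.30875426e-03 -9.99999097e-01]] 0.1
```

View pics/top0.png

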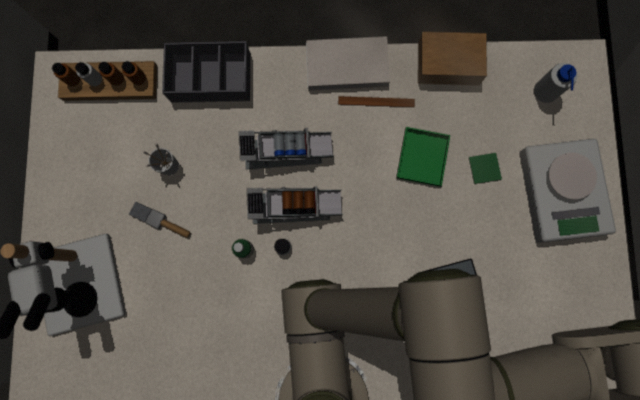

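View pics/side0.png

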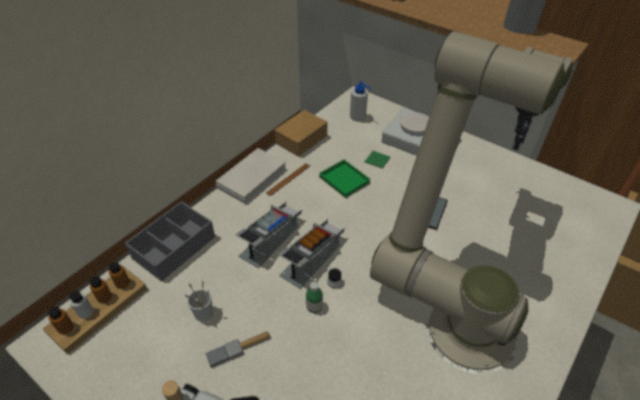

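Top view: amber dispenser centred near (295,203), black pad left (256,203), mouth right (340,204). The clear one is at (287,147), the tray at (424,157). The glass plate is at (485,168), the phone partly hidden at (455,268), and the bottle and jar are at (242,248) and (282,247).

```bash
cat > h.py <<'E'
from rig import *
import cv2, numpy as np
def cast(n,u,v,z):
    c=camera_info(n);T=c["world_to_cam"];R=T[:3,:3];o=-R.T@T[:3,3]
    d=R.T@np.array([(u-c["cx"])/c["fx"],(v-c["cy"])/c["fy"],1]);return o+d*(z-o[2])/d[2]
def proj(n,p):
    c=camera_info(n);T=c["world_to_cam"];q=T[:3,:3]@np.array(p)+T[:3,3]
    return np.array([c["fx"]*q[0]/q[2]+c["cx"],c["fy"]*q[1]/q[2]+c["cy"]])
def tray(n="top",im=None):
    im=get_image(n) if im is None else im
    h=cv2.cvtColor(im,cv2.COLOR_BGR2HSV)
    m=cv2.inRange(h,(50,150,50),(75,255,255))
    cs,_=cv2.findContours(m,0,1);k=max(cs,key=cv2.contourArea)
    p=np.array([cast(n,*q[0],0.018)[:2] for q in k],np.float32)
    return cv2.minAreaRect(p),cv2.boxPoints(cv2.minAreaRect(p))
E
python3 - <<'E'
from h import *
a=cv2.imread("pics/top0.png");b=cv2.imread("pics/side0.png")
print(tray("top",a));print(tray("side",b))
c=cv2.resize(a[115:265,225:385],None,fx=5,fy=4*1.0,interpolation=cv2.INTER_CUBIC)
c=cv2.resize(a[115:230,230:390],None,fx=5,fy=5,interpolation=cv2.INTER_CUBIC);cv2.imwrite("pics/c1.png",cv2.convertScaleAbs(c,alpha=1.6))
c=cv2.resize(b[190:300,225:385],None,fx=5,fy=5,interpolation=cv2.INTER_CUBIC);cv2.imwrite("pics/c2.png",cv2.convertScaleAbs(c,alpha=1.6))
E
```

```text
(((0.6216185688972473, -0.2745906710624695), (0.11545141041278839, 0.13660718500614166), 77.78864288330078), array([[ 0.54265034, -0.3165628 ],
       [ 0.67616665, -0.34545776],
       [ 0.7005868 , -0.23261854],
       [ 0.5670705 , -0.20372358]], dtype=float32))
(((0.61724454164505, -0.26818689703941345), (0.11707215756177902, 0.14013369381427765), 77.9307632446289), array([[ 0.536487  , -0.31077856],
       [ 0.67352307, -0.3400796 ],
       [ 0.6980021 , -0.22559524],
       [ 0.560966  , -0.19629419]], dtype=float32))
```

View pics/c1.png

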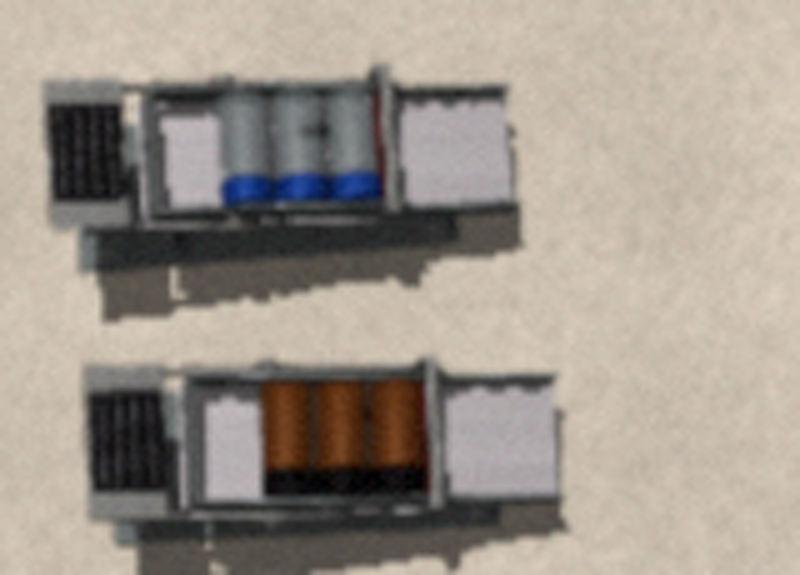

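View pics/c2.png

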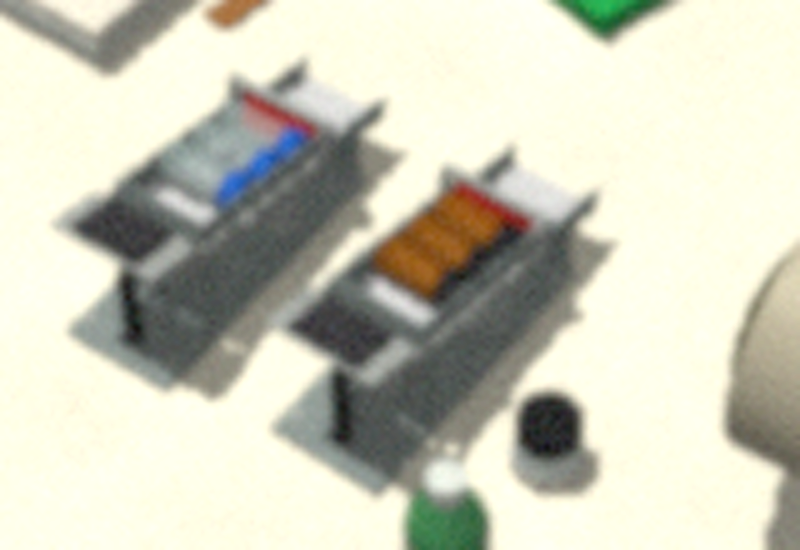

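Top crop: amber pad centre at (128,440), so full-image (255.6,203); lane floor end at (557,441), so (341.4,203.2). Side crop: pad centre (350,325), so (295,255). The clear dispenser lies parallel to the amber one.

```bash
python3 - <<'E'
from h import *
P=cast("top",255.6,203,.105);M=cast("top",341.4,203.2,.034)
print("pad",P,cast("side",295,255,.105));print("mouth",M);d=P-M;print(np.linalg.norm(d[:2]),np.degrees(np.arctan2(d[1],d[0])))
print("clear pad",cast("top",230+87/5,115+152/5,.105),"clear mouth",cast("top",230+513/5,115+150/5,.034))
b=cv2.imread("pics/top0.png")
for nm,p,z in(("bottle",(242,248),.1),("jar",(282,247),.045),("plate",(485,168),.006),("phone",(470,263),.009),("ruler R",(414,103),.004)):print(nm,cast("top",*p,z))
print("side phone",cast("side",438,212,.009),"side plate",cast("side",377,159,.006))
E
```

```text
pad [0.49069378 0.15852867 0.105     ] [0.4874746  0.15516888 0.105     ]
mouth [ 0.49653503 -0.05438296  0.034     ]
0.2129917377536459 91.57151890273025
clear pad [0.6370306  0.18002577 0.105     ] clear mouth [ 0.65227079 -0.03423823  0.034     ]
bottle [0.38099597 0.19186442 0.1       ]
jar [0.385002   0.09924188 0.045     ]
plate [ 0.58883704 -0.43997197  0.006     ]
phone [ 0.33819863 -0.38450916  0.009     ]
ruler R [ 0.77380791 -0.25890572  0.004     ]
side phone [ 0.27900835 -0.33063092  0.009     ] side plate [ 0.58762535 -0.43627523  0.006     ]
```

Request:
{"api": "drive_tool", "payload": {
  "offset": [
    [0, 0, 0],
    [0, 0, 0],
    [0, 0, 0],
    [1, -0.55, 0],
    [1, -0.55, 0],
    [1, -0.55, 0],
    [1, -0.55, 0],
    [1, -0.55, 0],
    [1, -0.55, 0],
    [1, -0.55, 0]
  ],
  "turn": [
    [0, 0, 1],
    [0, 0, 1],
    [0, 0, 0.3],
    [0, 0, 0],
    [0, 0, 0],
    [0, 0, 0],
    [0, 0, 0],
    [0, 0, 0],
    [0, 0, 0],
    [0, 0, 0]
  ],
  "hand": [0.7, 0.7, 0.7, 0.7, 0.7, 0.7, 0.7, 0.7, 0.7, 0.7]
}}

```text
time_s: 1.35
position: [0.4326, -0.356, 0.2312]
tool_rot: [[0.998, 0.056, -0.0], [0.056, -0.998, 0.0], [-0.0, -0.0, -1.0]]
ft_force: [-0.5, -1.3, 0.4]
grip_width: 0.0599
gripper_force: 0.0
```

Request:
{"api": "drive_tool", "payload": {
  "offset": [
    [0.8, -0.42, 0.6],
    [0.8, -0.42, 0.6],
    [0.8, -0.42, 0.6],
    [0.8, -0.42, 0.6],
    [0.7, -0.4, 0.6],
    [0, 0, 0.7],
    [0, 0, 0],
    [0, 0, 0],
    [0, 0, 0],
    [0, 0, 0]
  ],
  "turn": [
    [0, 0, 0],
    [0, 0, 0],
    [0, 0, 0],
    [0, 0, 0],
    [0, 0, 0],
    [0, 0, 0],
    [0, 0, 0],
    [0, 0, 0],
    [0, 0, 0],
    [0, 0, 0]
  ],
  "hand": [0.7, 0.7, 0.7, 0.7, 0.7, 0.7, 0.7, 0.7, 0.7, 0.7]
}}

```text
time_s: 2.6
position: [0.5827, -0.2657, 0.0843]
tool_rot: [[0.999, 0.055, 0.001], [0.055, -0.999, -0.001], [0.001, 0.001, -1.0]]
ft_force: [0.2, 0.4, -0.1]
grip_width: 0.0597
gripper_force: 0.0
```

```bash
python3 - <<'E'
from h import *
print(observe()["position"])
a=get_image("top");b=get_image("side")
A=cv2.resize(a[90:240,360:520],None,fx=2.5,fy=2.5,interpolation=2);B=cv2.resize(b[100:250,270:430],None,fx=2.5,fy=2.5,interpolation=2)
cv2.imwrite("pics/m1.png",cv2.convertScaleAbs(np.hstack([A,B]),alpha=1.5))
E
```

```text
[ 0.5827374  -0.26568993  0.08427642]
```

View pics/m1.png

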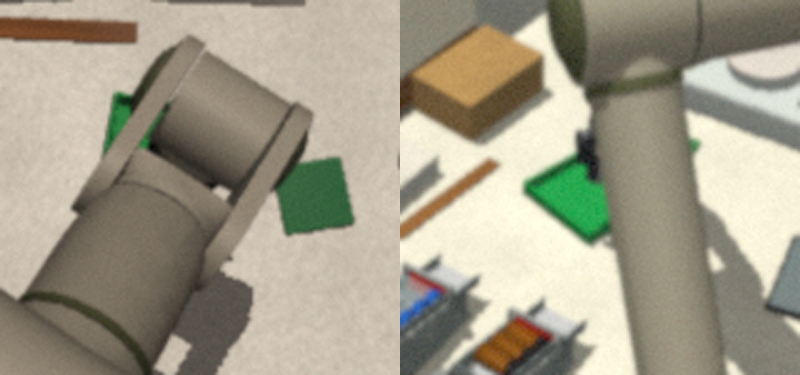

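The arm hides most of the tray. The side view shows the left fingertip at about (590,155) in the picture, above the tray, clear of its walls. Descending inside.

Request:
{"api": "drive_tool", "payload": {
  "offset": [
    [0, 0, 0.5],
    [0, 0, 0.5],
    [0, 0, 0.4],
    [0, 0, 0.3],
    [0, 0, 0.2],
    [0, 0, 0.05],
    [0, 0, 0],
    [0, 0, 0],
    [0, 0, 0],
    [0, 0, 0]
  ],
  "turn": [
    [0, 0, 0],
    [0, 0, 0],
    [0, 0, 0],
    [0, 0, 0],
    [0, 0, 0],
    [0, 0, 0],
    [0, 0, 0],
    [0, 0, 0],
    [0, 0, 0],
    [0, 0, 0]
  ],
  "hand": [0.7, 0.7, 0.7, 0.7, 0.7, 0.7, 0.7, 0.7, 0.7, 0.7]
}}

```text
time_s: 3.95
position: [0.5827, -0.2653, 0.0055]
tool_rot: [[0.998, 0.055, 0.0], [0.055, -0.998, -0.0], [0.0, 0.0, -1.0]]
ft_force: [-0.6, 0.4, 0.6]
grip_width: 0.0597
gripper_force: 0.0
```

Request:
{"api": "drive_tool", "payload": {
  "offset": [
    [-0.4, 0, 0],
    [-0.4, 0, 0],
    [-0.4, 0, 0],
    [-0.4, 0, 0],
    [-0.4, 0, 0],
    [-0.4, 0, 0],
    [-0.4, 0, 0],
    [-0.4, 0, 0],
    [-0.2, 0, 0],
    [-0.1, 0, 0]
  ],
  "turn": [
    [0, 0, 0],
    [0, 0, 0],
    [0, 0, 0],
    [0, 0, 0],
    [0, 0, 0],
    [0, 0, 0],
    [0, 0, 0],
    [0, 0, 0],
    [0, 0, 0],
    [0, 0, 0]
  ],
  "hand": [0.7, 0.7, 0.7, 0.7, 0.7, 0.7, 0.7, 0.7, 0.7, 0.7]
}}

```text
time_s: 5.2
position: [0.4429, -0.2732, 0.0055]
tool_rot: [[0.999, 0.055, 0.001], [0.055, -0.999, -0.0], [0.001, 0.0, -1.0]]
ft_force: [1.0, -0.4, 0.2]
grip_width: 0.0601
gripper_force: 0.5
```

Request:
{"api": "drive_tool", "payload": {
  "offset": [
    [0, 0, 0],
    [0.1, 0, 0],
    [0, 0, -0.4],
    [0, 0, -0.8],
    [0, 0, -0.8],
    [0, 0, -1],
    [-1, 0.3, -1],
    [-1, 0.3, 0],
    [-1, 0.3, 0],
    [0, 0, 0]
  ],
  "turn": [
    [0, 0, 0],
    [0, 0, 0],
    [0, 0, 0],
    [0, 0, 0],
    [0, 0, 0],
    [0, 0, 0],
    [0, 0, 0],
    [0, 0, 0],
    [0, 0, 0],
    [0, 0, 0]
  ],
  "hand": [0.7, 0.7, 0.7, 0.7, 0.7, 0.7, 0.7, 0.7, 0.7, 0.7]
}}

```text
time_s: 6.45
position: [0.3278, -0.316, 0.1656]
tool_rot: [[0.999, 0.052, -0.0], [0.052, -0.999, -0.0], [-0.0, 0.0, -1.0]]
ft_force: [-0.3, 0.5, -0.5]
grip_width: 0.0597
gripper_force: 0.0
```

```bash
python3 - <<'E'
from h import *
print(observe()["position"])
a=get_image("top");b=get_image("side")
print(tray("top",a));print(tray("side",b))
cv2.imwrite("pics/m2.png",cv2.convertScaleAbs(np.hstack([a,b])[:, :],alpha=1.5)[::2,::2])
A=a[90:340,240:520];B=b[90:340,220:500]
cv2.imwrite("pics/m2.png",cv2.convertScaleAbs(cv2.resize(np.hstack([A,B]),None,fx=1.4,fy=1.4),alpha=1.5))
E
```

```text
[ 0.32776965 -0.31599483  0.16559412]
(((0.496357798576355, -0.2649634778499603), (0.13494236767292023, 0.11671912670135498), 2.9909284114837646), array([[ 0.42593345, -0.21020392],
       [ 0.4320236 , -0.32676405],
       [ 0.5667821 , -0.31972304],
       [ 0.56069195, -0.20316291]], dtype=float32))
(((0.49901679158210754, -0.2589258551597595), (0.12685902416706085, 0.12003228813409805), 3.658048629760742), array([[ 0.4318874 , -0.2030789 ],
       [ 0.43954566, -0.32286665],
       [ 0.5661462 , -0.3147728 ],
       [ 0.5584879 , -0.19498506]], dtype=float32))
```

View pics/m2.png

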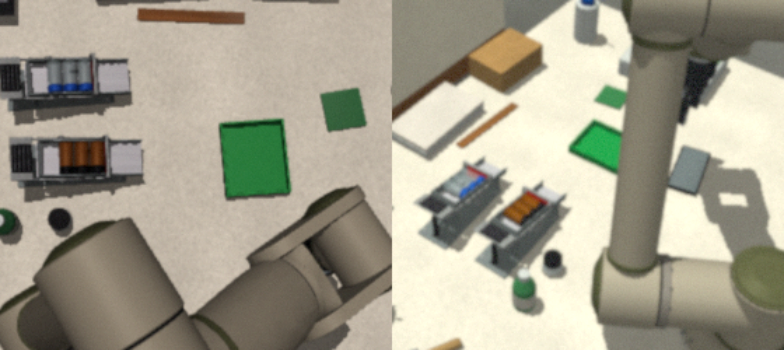

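The tray now sits at top-crop (255,158), roughly square to the dispensers and in line with the amber lane; nothing else has moved. Next: push from its -y side.

Request:
{"api": "drive_tool", "payload": {
  "offset": [
    [0.85, 0.3, 0],
    [0.85, 0.3, 0],
    [0.85, 0.3, 0],
    [0.85, 0.2, 0],
    [0.85, 0.2, 0],
    [0, 0, 0],
    [0, 0, 0],
    [0, 0, 0],
    [0, 0, 0],
    [0, 0, 0]
  ],
  "turn": [
    [0, 0, 0],
    [0, 0, 0],
    [0, 0, 0],
    [0, 0, 0],
    [0, 0, 0],
    [0, 0, -1],
    [0, 0, -1],
    [0, 0, -1],
    [0, 0, -1],
    [0, 0, -1]
  ],
  "hand": [0.9, 0.9, 0.9, 0.9, 0.9, 0.9, 0.9, 0.9, 0.9, 0.9]
}}

```text
time_s: 7.8
position: [0.503, -0.3568, 0.1649]
tool_rot: [[0.834, 0.551, -0.0], [0.551, -0.834, 0.0], [0.0, -0.0, -1.0]]
ft_force: [0.6, -0.1, 0.3]
grip_width: 0.0769
gripper_force: 0.0
```

Request:
{"api": "drive_tool", "payload": {
  "offset": [
    [0, 0, 0],
    [0, 0, 0],
    [0, 0, 0.5],
    [0, 0, 0.5],
    [0, 0, 0.5],
    [0, 0, 0.5],
    [0, 0, 0],
    [0, 0, 0],
    [0, 0, 0],
    [0, 0, 0]
  ],
  "turn": [
    [0, 0, -1],
    [0, 0, -1],
    [0, 0, -1],
    [0, 0, -1],
    [0, 0, -1],
    [0, 0, -1],
    [0, 0, -1],
    [0, 0, -1],
    [0, 0, -1],
    [0, 0, -1]
  ],
  "hand": [0.9, 0.9, 0.9, 0.9, 0.9, 0.9, 0.9, 0.9, 0.9, 0.9]
}}

```text
time_s: 9.05
position: [0.503, -0.3568, 0.0849]
tool_rot: [[-0.06, 0.998, -0.0], [0.998, 0.06, 0.0], [0.0, -0.0, -1.0]]
ft_force: [-0.3, 0.0, -0.6]
grip_width: 0.0768
gripper_force: 0.0
```

Request:
{"api": "drive_tool", "payload": {
  "offset": [
    [0, 0, 0.5],
    [0, 0, 0.5],
    [0, 0, 0.4],
    [0, 0, 0.4],
    [0, 0, 0.2],
    [0, 0, 0.05],
    [0, 0, 0],
    [0.2, 0, 0],
    [0.3, 0, 0],
    [0.4, 0, 0]
  ],
  "turn": [
    [0, 0, 0],
    [0, 0, 0],
    [0, 0, 0],
    [0, 0, 0],
    [0, 0, 0],
    [0, 0, 0],
    [0, 0, 0],
    [0, 0, 0],
    [0, 0, 0],
    [0, 0, 0]
  ],
  "hand": [0.9, 0.9, 0.9, 0.9, 0.9, 0.9, 0.9, 0.9, 0.9, 0.9]
}}

```text
time_s: 10.3
position: [0.4997, -0.3211, 0.0036]
tool_rot: [[-0.055, 0.998, 0.0], [0.998, 0.055, -0.001], [-0.001, 0.0, -1.0]]
ft_force: [-0.1, -1.7, 1.0]
grip_width: 0.0768
gripper_force: 0.6
```

Request:
{"api": "drive_tool", "payload": {
  "offset": [
    [0.4, 0, 0],
    [0.4, 0, 0],
    [0.4, 0, 0],
    [0.4, 0, 0],
    [0.4, 0, 0],
    [0.4, 0, 0],
    [0.4, 0, 0],
    [0.4, 0, 0],
    [0.3, 0, 0],
    [0.2, 0, 0]
  ],
  "turn": [
    [0, 0, 0],
    [0, 0, 0],
    [0, 0, 0],
    [0, 0, 0],
    [0, 0, 0],
    [0, 0, 0],
    [0, 0, 0],
    [0, 0, 0],
    [0, 0, 0],
    [0, 0, 0]
  ],
  "hand": [0.9, 0.9, 0.9, 0.9, 0.9, 0.9, 0.9, 0.9, 0.9, 0.9]
}}

```text
time_s: 11.55
position: [0.4914, -0.1733, 0.0033]
tool_rot: [[-0.055, 0.998, -0.0], [0.998, 0.055, 0.0], [0.0, -0.0, -1.0]]
ft_force: [0.9, -1.6, 0.1]
grip_width: 0.0767
gripper_force: 0.4
```

```bash
python3 - <<'E'
from h import *
print(observe()["position"],observe()["ft_force"])
a=get_image("top");b=get_image("side")
A=a[110:310,240:440];B=b[140:340,200:400]
cv2.imwrite("pics/m3.png",cv2.convertScaleAbs(cv2.resize(np.hstack([A,B]),None,fx=2,fy=2,interpolation=2),alpha=1.5))
E
```

```text
[ 0.49140803 -0.17333375  0.00327871] [ 0.90991043 -1.55826417  0.14293017]
```

View pics/m3.png

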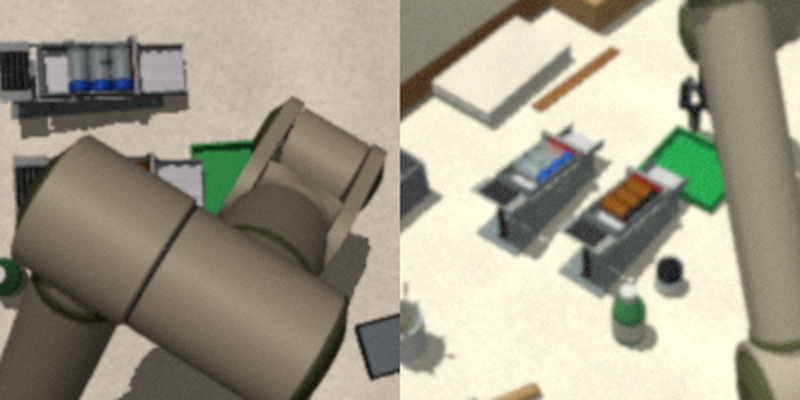

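The tray's +x/+y corner is at (191,145) in the picture, just past the mouth edge at x≈203, so it is under the mouth by about 12 mm. I'll push another 11 mm, back off and lift.

Request:
{"api": "drive_tool", "payload": {
  "offset": [
    [0.15, 0, 0],
    [0.13, 0, 0],
    [0, 0, 0],
    [-0.2, 0, 0],
    [-0.3, 0, 0],
    [0, 0, -0.7],
    [0, 0, -1],
    [0, 0, -1],
    [0, 0, -1],
    [0, 0, -1]
  ],
  "turn": [
    [0, 0, 0],
    [0, 0, 0],
    [0, 0, 0],
    [0, 0, 0],
    [0, 0, 0],
    [0, 0, 0],
    [0, 0, 0],
    [0, 0, 0],
    [0, 0, 0],
    [0, 0, 0]
  ],
  "hand": [0.9, 0.9, 0.9, 0.9, 0.9, 0.9, 0.9, 0.7, 0.4, 0]
}}

```text
time_s: 12.9
position: [0.4918, -0.1838, 0.1928]
tool_rot: [[-0.054, 0.999, 0.0], [0.999, 0.054, -0.0], [-0.0, 0.0, -1.0]]
ft_force: [0.7, -0.3, 0.8]
grip_width: 0.0243
gripper_force: 0.0
```

```bash
python3 - <<'E'
from h import *
print(observe()["position"],observe()["ft_force"])
b=get_image("side")
h=cv2.cvtColor(b,cv2.COLOR_BGR2HSV);m=cv2.inRange(h,(50,150,50),(75,255,255))
k=max(cv2.findContours(m,0,1)[0],key=cv2.contourArea)
P=np.array([cast("side",*q[0],.018)[:2] for q in k]);print(P.min(0),P.max(0))
a=get_image("top");B=b[140:340,200:400]
cv2.imwrite("pics/m4.png",cv2.convertScaleAbs(cv2.resize(np.hstack([a[110:310,240:440],B]),None,fx=2,fy=2,interpolation=2),alpha=1.5))
E
```

```text
[ 0.49179333 -0.18382108  0.19279724] [ 0.67620869 -0.2519558   0.80244076]
[ 0.41421142 -0.14547378] [ 0.55227466 -0.02590855]
```

View pics/m4.png

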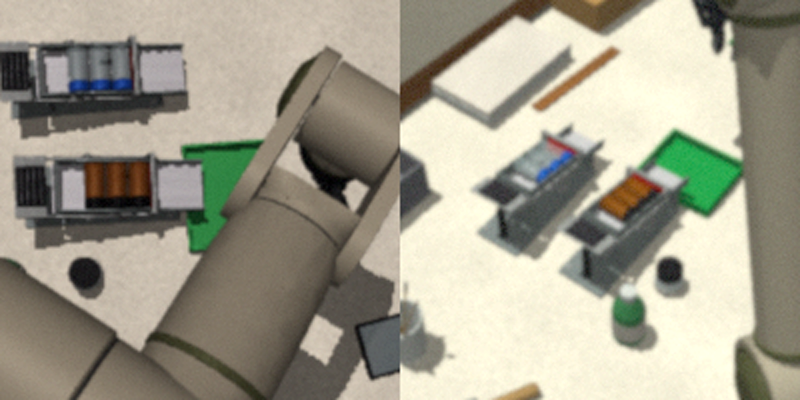

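The tray lies under the amber mouth, which is at (203,187), with the tray spanning rows 145–250. The dispensers and vials are unchanged. Now to above the pad.

Request:
{"api": "drive_tool", "payload": {
  "offset": [
    [1, 0.05, 0],
    [1, 0.05, 0],
    [1, 0.05, 0],
    [1, 0.05, 0],
    [1, 0.05, 0],
    [1, 0.05, 0],
    [1, 0.05, 0],
    [1, 0.05, 0],
    [0.5, 0, 0],
    [0, 0, 0]
  ],
  "turn": [
    [0, 0, 0],
    [0, 0, 0],
    [0, 0, 0],
    [0, 0, 0],
    [0, 0, 0],
    [0, 0, 0],
    [0, 0, 0],
    [0, 0, 0],
    [0, 0, 0],
    [0, 0, 0]
  ],
  "hand": [0, 0, 0, 0, 0, 0, 0, 0, 0, 0]
}}

```text
time_s: 14.25
position: [0.4892, 0.1578, 0.1906]
tool_rot: [[-0.057, 0.998, -0.001], [0.998, 0.057, -0.0], [-0.0, -0.001, -1.0]]
ft_force: [0.9, -0.5, -0.8]
grip_width: 0.0001
gripper_force: 0.0
```

```bash
python3 - <<'E'
from h import *
o=observe();p=o["position"];print(p,o["grip_width"])
b=get_image("side");print(proj("side",p),proj("side",[.489,.157,.105]))
cv2.imwrite("pics/m5.png",cv2.convertScaleAbs(cv2.resize(b[150:320,200:400],None,fx=3,fy=3,interpolation=2),alpha=1.5))
E
```

```text
[0.48916764 0.15780844 0.19056271] 8.793434109116909e-05
[292.79851866 235.43912511] [294.16351363 255.14421771]
```

View pics/m5.png

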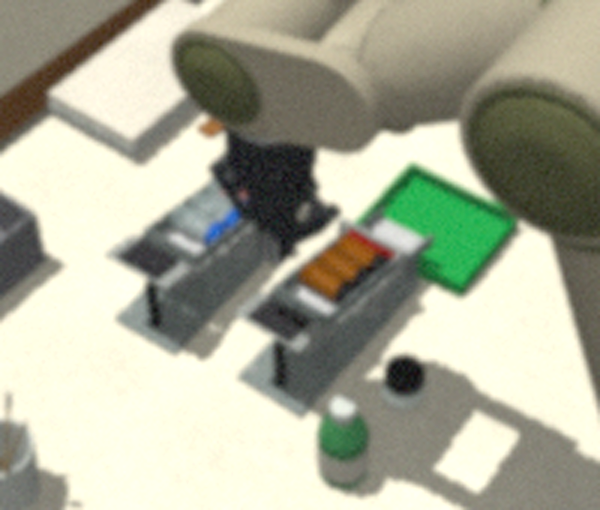

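The shut fingertips are at (285,250) in the picture, above the amber pad at (283,315), and the tray is clear under the mouth. Pressing.

Request:
{"api": "drive_tool", "payload": {
  "offset": [
    [0, 0, 0.7],
    [0, 0, 0.7],
    [0, 0, 0.5],
    [0, 0, 0.2],
    [0, 0, 0.25],
    [0, 0, 0.25],
    [0, 0, 0.25],
    [0, 0, 0.05],
    [0, 0, 0],
    [0, 0, 0]
  ],
  "turn": [
    [0, 0, 0],
    [0, 0, 0],
    [0, 0, 0],
    [0, 0, 0],
    [0, 0, 0],
    [0, 0, 0],
    [0, 0, 0],
    [0, 0, 0],
    [0, 0, 0],
    [0, 0, 0]
  ],
  "hand": [0, 0, 0, 0, 0, 0, 0, 0, 0, 0]
}}

```text
time_s: 15.55
position: [0.4903, 0.1583, 0.0771]
tool_rot: [[-0.055, 0.998, 0.004], [0.998, 0.055, 0.002], [0.002, 0.004, -1.0]]
ft_force: [-2.9, 6.4, 15.3]
grip_width: -0.0003
gripper_force: 8.2
```

```bash
python3 - <<'E'
from h import *
o=observe();print(o["position"],o["ft_force"])
b=get_image("side")
cv2.imwrite("pics/m6.png",cv2.convertScaleAbs(cv2.resize(b[150:320,200:400],None,fx=3,fy=3,interpolation=2),alpha=1.5))
E
```

```text
[0.49027237 0.15825987 0.07713706] [-2.8879673   6.40446573 15.29347972]
```

View pics/m6.png

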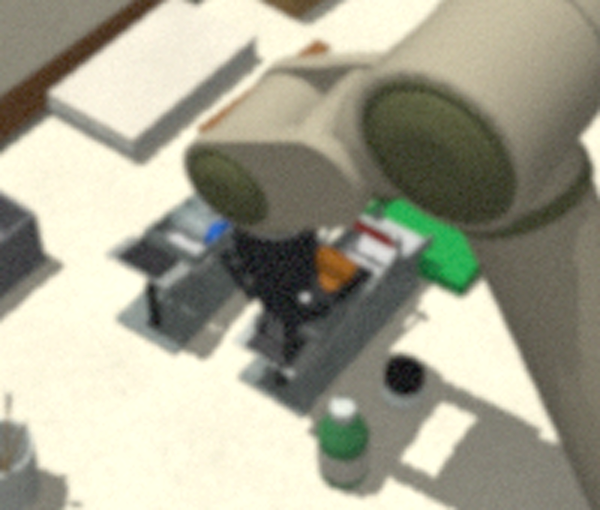

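The pad is at its stop (15 N) and the gate is raised. The lane in front of the remaining vials looks empty at (370,260). I'll hold briefly, then release straight up.

Request:
{"api": "drive_tool", "payload": {
  "offset": [
    [0, 0, 0],
    [0, 0, 0],
    [0, 0, 0],
    [0, 0, -0.3],
    [0, 0, -0.3],
    [0, 0, -0.4],
    [0, 0, -0.7],
    [0, 0, -1],
    [0, 0, -1],
    [0, 0, -1]
  ],
  "turn": [
    [0, 0, 0],
    [0, 0, 0],
    [0, 0, 0],
    [0, 0, 0],
    [0, 0, 0],
    [0, 0, 0],
    [0, 0, 0],
    [0, 0, 0],
    [0, 0, 0],
    [0, 0, 0]
  ],
  "hand": [0, 0, 0, 0, 0, 0, 0, 0, 0, 0]
}}

```text
time_s: 16.85
position: [0.4889, 0.1573, 0.2647]
tool_rot: [[-0.055, 0.998, -0.0], [0.998, 0.055, 0.0], [0.0, -0.0, -1.0]]
ft_force: [0.3, 0.3, 0.4]
grip_width: 0.0002
gripper_force: 0.0
```

Request:
{"api": "drive_tool", "payload": {
  "offset": [
    [0, 0, 0],
    [0, 0, 0],
    [0, 0, 0],
    [0, 0, 0],
    [0, 0, 0],
    [0, 0, 0],
    [0, 0, 0],
    [0, 0, 0],
    [0, 0, 0],
    [0, 0, 0]
  ],
  "turn": [
    [0, 0, 0],
    [0, 0, 0],
    [0, 0, 0],
    [0, 0, 0],
    [0, 0, 0],
    [0, 0, 0],
    [0, 0, 0],
    [0, 0, 0],
    [0, 0, 0],
    [0, 0, 0]
  ],
  "hand": [0, 0, 0, 0, 0, 0, 0, 0, 0, 0]
}}

```text
time_s: 18.1
position: [0.4893, 0.1574, 0.2633]
tool_rot: [[-0.055, 0.998, 0.0], [0.998, 0.055, -0.0], [-0.0, 0.0, -1.0]]
ft_force: [0.1, -0.6, 0.2]
grip_width: -0.0001
gripper_force: 0.0
```

```bash
python3 - <<'E'
from h import *
o=observe();print(o["position"],o["ft_force"])
b=get_image("side");a=get_image("top")
cv2.imwrite("pics/m7.png",cv2.convertScaleAbs(cv2.resize(np.hstack([a[110:310,240:440],b[140:340,200:400]]),None,fx=2,fy=2,interpolation=2),alpha=1.5))
E
```

```text
[0.48927081 0.15741604 0.26334128] [ 0.08651925 -0.61752351  0.18688723]
```

View pics/m7.png

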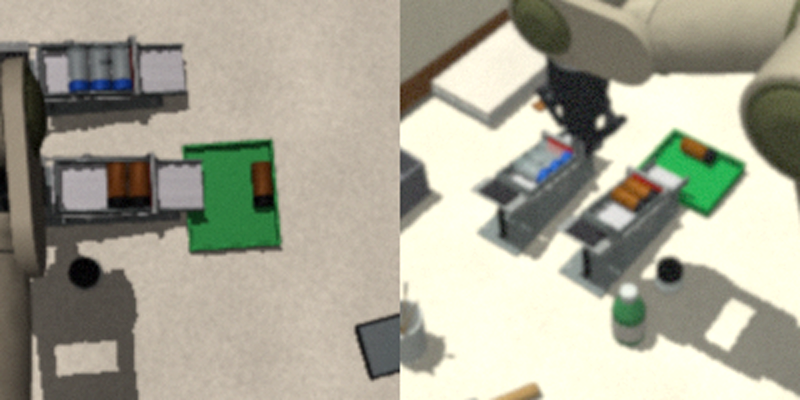

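One vial lies in the tray at (262,185), two remain behind the gate, and the lever is back up. Handing in.

```bash
python3 -c "
from rig import env
print(env.close_job())"
```

```text
the job is handed in; nothing more can be done
None
```

I handed the job in at about 18 s of the 56 s limit; no verdict came back, but the last pictures show one amber vial in the green tray under the mouth, the other two behind the shut gate, the amber lever back up and the clear dispenser as it was.

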